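Index the stone-setting table by four clicks and lock it

TASK

Four stones are set in the rosette on the indexing table: with a fingertip, gently push the table's red peg round clockwise (seen from above) by exactly four clicks, no farther and never back past its starting stop, so that the dial rests in its fourth stop. Then push the blue lock slide fully home towards the dial. Only push: do not pinch or squeeze the peg or the slide, leave the tools and dishes around where they are, and finish clear of everything.

Things in the scene. Friction and masses are not known exactly. Their poses are not given: they have to be found in the camera images.
- index_axis (a point): point on the vertical axis of the indexing table's steel dial, at the dial's flat top face, 40 mm above the bench. x points level from the lock slide towards the dial, z is up, y to the left of x. The dial is 96 mm across; a brass rosette 38 mm across stands up to 10 mm above its middle
- index_base (a point): point on the bench under the same axis, same directions. The table is fixed to the bench: a base plate 200 x 130 x 12 mm (from 125 mm behind this point to 75 mm beyond it along x) and a round aluminium housing 118 mm across, 28 mm high, with a black tick at each of the 18 stops; the dial lies on it
- peg (a point): middle of the red upright finger peg on the dial: 10 mm in diameter, 26 mm tall (40 to 66 mm above the bench), its centre line 38 mm from the dial's axis; this point is 53 mm above the bench. At the start it stands 40 degrees counterclockwise (from above) of the x axis of index_axis; it turns with the dial
- dial (a joint): angle of the dial in rad: 0 at the start, growing clockwise seen from above. A click stop every 20 degrees (0.349 rad): the fourth is at 1.396. Between stops the resistance rises to about 0.14 N m (under 4 N at the peg); past the half-way crest (0.175 rad from a stop) the dial snaps by itself into the next stop and stays there
- lock_tab (a point): middle of the lock slide's blue upright tab: 8 mm thick along its travel, 36 mm wide, from 14 to 38 mm above the bench; this point is 32 mm above the bench. It slides along the x axis of index_axis towards the dial between two low guides (20 mm high), free room behind it; it starts about 92 mm behind the dial's axis
- lock (a joint): travel of the lock slide towards the dial in m: 0 to 0.004 at the start (open), 0.018 at its end stop (fully home). It resists with about 2 N and stays where it is left
- dish: loose white ceramic dish, 60 mm across, 28 mm high, standing beside the indexing table; origin under its centre. Leave alone
- ring_clamp: loose wooden ring clamp with a brass band, 120 x 28 x 28 mm, lying beside the indexing table; origin under its middle. Leave alone
- pliers: loose red-handled pliers lying flat, about 155 x 64 x 12 mm; origin near their middle on the bench. Leave alone
- tweezers: loose steel tweezers lying flat, 150 x 14 x 8 mm; origin near their middle on the bench. Leave alone
- bench_block: loose square steel bench block, 75 x 75 x 22 mm; origin under its centre. Leave alone
- hammer: loose hammer lying on the bench, 220 mm long; leave alone
- jar: loose amber glass jar with a metal cap, 52 mm across, 60 mm high; origin under its centre. Leave alone

How it is judged:
On the way, in this order (a step that is already met when the one before it is completed fails the run):
1. the dial rests in its fourth stop while the lock is still open (value of joint dial between 1.309 and 1.48353 rad and value of joint lock below 0.01 m), for 0.2 s.
2. the lock slide is home (value of joint lock above 0.015 m), for 0.2 s.
At the end, for the whole second after the job is handed in: The dial rests in its fourth click stop (1.396 rad within a quarter click, 0.087 rad), the lock slide is within 3 mm of its end stop, and every loose thing is within 20 mm of where it started (value of joint dial between 1.309 and 1.48353 rad and velocity of joint dial between -0.1 and 0.1 rad/s and value of joint lock above 0.015 m and distance of each of dish, ring_clamp, pliers, tweezers, bench_block, hammer, jar from where it was at the start of the episode below 0.02 m); the robot touches nothing.
It fails at once if the dial is turned on past the crest beyond its fourth stop (value of joint dial above 1.6057 rad).
It fails at once if the dial is turned backwards past the crest before its starting stop (value of joint dial below -0.20944 rad).
It fails at once if the peg or dial is pinched or forced: more than 18 N from the fingers (contact force between the fingers and dial above 18 N).
It fails at once if the slide is pinched or forced: more than 30 N from the fingers (contact force between the fingers and lock above 30 N).
It fails at once if a bystander is moved or lifted by more than 20 mm (distance of any of dish, ring_clamp, pliers, tweezers, bench_block, hammer, jar from where it was at the start of the episode above 0.02 m).
It also fails if it takes over 72 s, if anything falls off the work surface, if the arm or the gripper's body presses on something with over 40 N, if the wrist force passes 120 N, or if a joint passes its speed limit or range.

ROBOT

A 7-joint arm with a two-finger parallel gripper is mounted at the origin on the work surface. World frame = base frame: x ahead of the robot, y to its left, z up, the work surface at z = 0. Lengths are in m, angles in rad, forces in N, time in s.
With the tool pointing down it reaches from about 0.425 to 0.925 m from the base axis. Payload 6.8 kg.
Tool frame: the origin (TCP) lies midway between the tips of the shut fingers; the grasp point (between the pads) lies 19 mm behind it; y points along the fingers, z is the direction in which the jaws open and shut, and the axes are right-handed (so a half turn about y gives the same grasp; the last joint's range is limited). The gripper opens to 85 mm and grips with 20 to 120 N. Pads are 22 mm wide; open, the fingers measure 114 mm over their backs; the gripper's body (76 mm by 85 mm) begins 54 mm behind the grasp point. The pads swing forward as they close: fully open they stand 13 mm farther back than shut.
Start: joints at [-1.407, 0.477, 0.022, 1.555, -0.011, 1.109, -0.083], TCP at [0.181, 0.65, 0.231] pointing down, gripper open.
Joint ranges: [-2.96, 2.96], [-0.34, 2.1], [-1.41, 1.46], [0.24, 2.44], [-1.37, 4.51], [0.17, 1.92], [-2.96, 2.96]. Speed limits (rad/s): [2.39, 2.39, 3.14, 3.14, 3.14, 3.14, 3.14].

INTERFACE

Orientations are given as a rotation vector (axis times angle).
In Python, from bench import r gives the robot as it stands.
- The arm moves only by the tool send_rows, never from a script. Its argument "rows" is text: rows parted by semicolons, each of 6 numbers parted by spaces: the shift along the world's x, y, z in m, then the turn, a rotation vector about the world's x, y, z in rad. A call has 1 to 20 rows; each row shifts and turns the commanded pose from where the row before left it; what a row does not reach is not made up. A row lasts 1/10 s, in which the tool goes at most 50 mm and 8.59 degrees, less where a joint would pass 70% of its speed; a pose out of reach is approached as far as the arm can. A call is refused whole if a number of a shift passes 0.05 or a number of a turn 0.15, either way. A call with a gripper value outside its range is refused whole. "grip" is the finger opening in m, from 0 to 0.0854, set as the call begins (left out, the last holds). The fingers move at their own pace and stop on an object; "grip_force" is the grip in N (left out, the last holds). Time passes only in rows, so rows that do not move let the fingers close. It gives the time, the measured TCP pose, the force and the opening at its end, in the units of the state.
- r.get_obs(): the state, without advancing time (a new reading comes with each control period).
- r.grab_frame(name): name is "scene" or "top" or "wrist"; returns a dict with "pixels" (384x512x3 uint8, red, green, blue), "intrinsics" (3x3 intrinsics, pixels), "position" and "orientation" of the camera in the world. Camera axes: x right, y up, looking along -z (the intrinsics and any distortion apply to the point x, -y, -z); pixel columns grow to the right and rows downward; lengths in m; the calibration is good to about 2 mm. A picture is of the moment at which its call begins. There is no depth.
- r.hand_in(): hands the job in, once; it reports no verdict.
The state is a dict: "clock": time; "joints": joint angles; "qvel": joint speeds; "tau": joint torques, N m; "tcp_pos": TCP position; "orientation": TCP orientation; "contact_force": force on the tool from outside, world axes, zero at the start; "moment": the same for the moment, N m; "grip_width": finger opening in m.
Only numpy, scipy, OpenCV 4.12 (cv2) and the standard library are available. Lean on these libraries where they do the work, as an engineer would, in place of code of your own. Each camera call takes 0.05 s, during which the arm holds its last target.

## Working session

There is one attempt and no reset: what is moved stays moved. The work goes in short steps, Python scripts to look and compute and a tool call to move; the robot and the scene stay as the last step left them, time stands still between calls to the robot, and variables do not carry over. Pictures are saved under pics/ and viewed, and the job is handed in when it is done.

Besides the shell and the picture viewer there is one more tool, called after "Call:" as name(argument=value, ...), one argument or row to a line, values as JSON. send_rows: Moves the arm, as the interface text tells. Its arguments: {"type":"object","properties":{"rows":{"type":"string"},"grip":{"type":"number"},"grip_force":{"type":"number"}},"required":["rows"]}

```bash
ls; mkdir -p pics; python3 - <<'E'
from bench import r
import cv2,pickle
o=r.get_obs();print(o)
d={}
for n in ["scene","top","wrist"]:
    f=r.grab_frame(n);d[n]=f
    cv2.imwrite(f"pics/{n}0.png",f["pixels"][:,:,::-1])
    print(n,f["intrinsics"],f["position"],f["orientation"])
pickle.dump(d,open("f0.pkl","wb"))
E
```

```text
pics
{'clock': 0.0, 'joints': array([-1.40711073,  0.47777933,  0.02230744,  1.55646644, -0.01152394,
        1.10930486, -0.08312249]), 'qvel': array([ 1.77736053e-03, -2.31721705e-04, -9.44024078e-04,  1.89462759e-03,
        7.20566969e-04,  7.41236566e-05, -6.13134429e-04]), 'tau': array([-1.15136675e-05, -5.96422112e+01,  1.60758309e+00, -2.81201541e+01,
        1.23773224e-02,  9.23573185e-03,  1.35836976e-05]), 'tcp_pos': array([0.18103233, 0.64964506, 0.23033269]), 'orientation': array([-1.5620757 ,  0.21349853, -0.21326396]), 'contact_force': array([0.27657696, 0.07006365, 0.16408275]), 'moment': array([-0.02176507,  0.01462136,  0.0092265 ]), 'grip_width': 0.08521020004670807}
scene [[357.35431544   0.         259.11079717]
 [  0.         357.35431544 185.42816297]
 [  0.           0.           1.        ]] [1.21420384 0.43379053 0.63826654] [0.53490913 0.99533979 1.91827632]
top [[461.33454715   0.         256.44347977]
 [  0.         461.33454715 194.62127908]
 [  0.           0.           1.        ]] [0.3139643  0.01484845 1.37101442] [ 0.14225802 -0.15722631 -1.56822115]
wrist [[278.66028796   0.         251.57855432]
 [  0.         278.66028796 186.89518875]
 [  0.           0.           1.        ]] [0.10189944 0.671295   0.37419267] [-0.27664565 -0.2071671   1.28763963]
```

View pics/scene0.png

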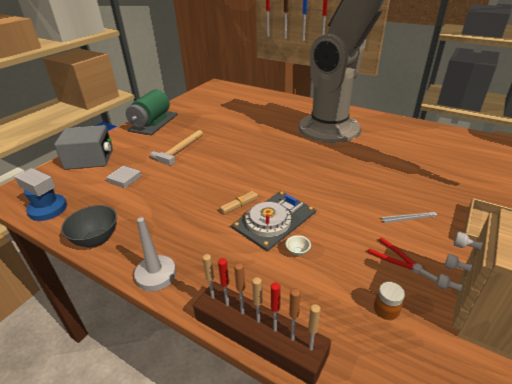

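View pics/top0.png

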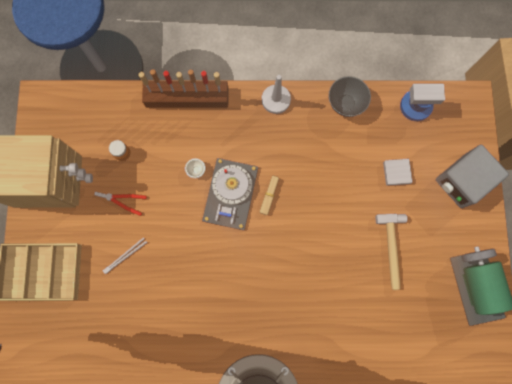

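View pics/wrist0.png

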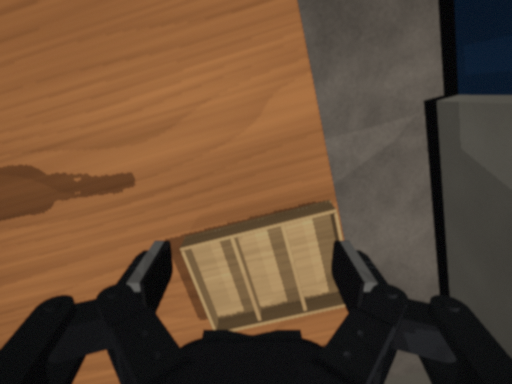

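Scene shows the indexing table at about (272,217), with the dish, clamp, pliers, tweezers and jar around it. Top shows the dial at about (232,184) and the slide at about (226,212). The arm is out of both views, so I'll enlarge crops.

```bash
python3 - <<'E'
import cv2
a=cv2.imread("pics/top0.png")[140:240,170:300]
cv2.imwrite("pics/top0c.png",cv2.resize(a,None,fx=6,fy=6,interpolation=cv2.INTER_CUBIC))
a=cv2.imread("pics/scene0.png")[180:265,210:325]
cv2.imwrite("pics/scene0c.png",cv2.resize(a,None,fx=6.5,fy=6.5,interpolation=cv2.INTER_CUBIC))
E
```

```text
(no output)
```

View pics/top0c.png

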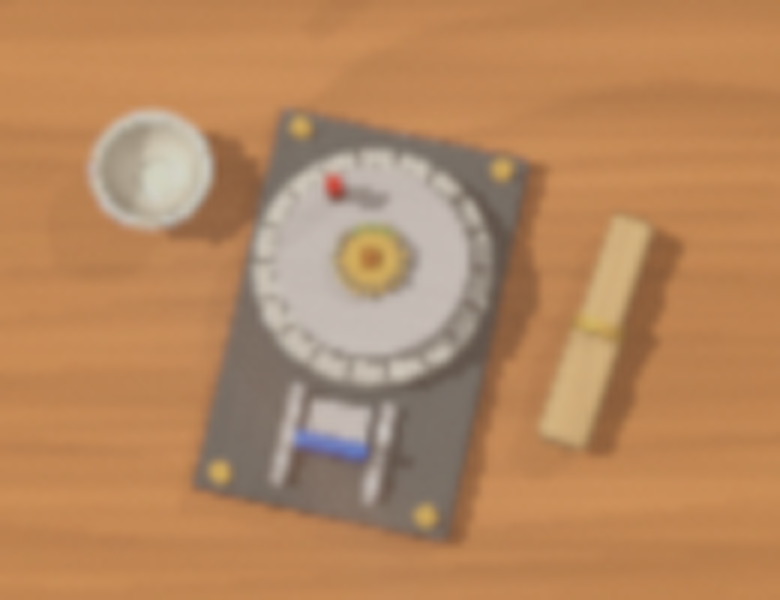

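View pics/scene0c.png

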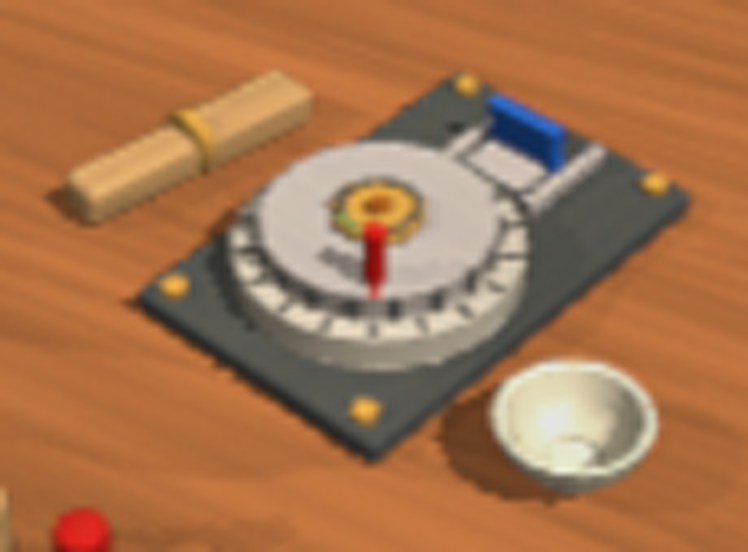

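Top crop: plate corners at (283,110), (530,158), (452,540) and (195,488), peg tip at (333,184), rosette at (371,258), tab at (330,443). Scene crop: corners at (137,300), (372,460), (690,200) and (465,75), peg from (375,230) to (375,295). Next I'll fit the table pose and triangulate as a check.

```bash
cat > h.py <<'E'
import numpy as np,cv2,pickle
from scipy.spatial.transform import Rotation as R
from scipy.optimize import least_squares
def proj(f,P):
    P=np.atleast_2d(P); C=R.from_rotvec(f["orientation"]).as_matrix()
    q=(P-f["position"])@C; q=q*[1,-1,-1]; u=q@np.array(f["intrinsics"]).T
    return u[:,:2]/u[:,2:]
def ray(f,uv):
    d=np.linalg.solve(f["intrinsics"],[uv[0],uv[1],1])*[1,-1,-1]
    return R.from_rotvec(f["orientation"]).as_matrix()@d
def onz(f,uv,z):
    d=ray(f,uv);return f["position"]+d*(z-f["position"][2])/d[2]
def tri(f,a,g,b):
    A=[];y=[]
    for F,uv in((f,a),(g,b)):
        d=ray(F,uv);d/=np.linalg.norm(d);M=np.eye(3)-np.outer(d,d);A.append(M);y.append(M@F["position"])
    return np.linalg.lstsq(np.vstack(A),np.hstack(y),rcond=None)[0]
def T(p,X):
    X=np.atleast_2d(X);c,s=np.cos(p[2]),np.sin(p[2])
    return np.c_[p[0]+c*X[:,0]-s*X[:,1],p[1]+s*X[:,0]+c*X[:,1],X[:,2]]
E
python3 - <<'E'
from h import *
d=pickle.load(open("f0.pkl","rb"));t,s=d["top"],d["scene"]
tc=lambda p:((np.array(p)+.5)/6-.5+[170,140]); sc=lambda p:((np.array(p)+.5)/6.5-.5+[210,180])
X=[[.075,.065,.012],[.075,-.065,.012],[-.125,-.065,.012],[-.125,.065,.012],[0,0,.05]]
tp=tc([(283,110),(530,158),(452,540),(195,488),(371,258)])
sp=sc([(372,460),(137,300),(465,75),(690,200),(377,203)])
for nm,a,b in zip("TL TR BR BL ros".split(),tp,sp): print(nm,tri(t,a,s,b).round(4))
print("peg top",tri(t,tc((333,184)),s,sc((375,230))).round(4))
X=np.array(X)
f=lambda p:np.r_[(proj(t,T(p,X))-tp).ravel(),(proj(s,T(p,X))-sp).ravel()]
q=least_squares(f,[.6,.08,-.2]);print(q.x,f(q.x).reshape(-1,2).round(2).tolist())
p=q.x
a=np.radians(40);print("peg pred",T(p,[.038*np.cos(a),.038*np.sin(a),.066]),proj(t,T(p,[.038*np.cos(a),.038*np.sin(a),.066])),tc((333,184)))
for l,r_ in (((295,432),(367,446)),):
  for c in (l,r_): print("tab top",onz(t,tc(c),.038))
for c in ((492,98),(565,132)): print("tab scene",onz(s,sc(c),.038))
print("tab pred -.092",T(p,[[-.092,.018,.038],[-.092,-.018,.038]]))
print("dish",onz(t,tc((152,170)),.028),"clamp ends",onz(t,tc((632,222)),.028),onz(t,tc((565,440)),.028))
E
```

```text
TL [0.6916 0.1232 0.0056]
TR [ 0.6651 -0.002   0.0081]
BR [0.4695 0.0395 0.0092]
BL [0.4972 0.1647 0.0073]
ros [0.6051 0.0759 0.0474]
peg top [0.6378 0.0939 0.0654]
[ 0.60617171  0.07684566 -0.20961308] [[-0.96, -0.89], [-0.35, -0.32], [-1.16, 0.22], [-1.22, -0.1], [-0.64, -0.41], [-0.16, -1.26], [-1.02, -1.0], [-1.56, -0.72], [0.15, -1.09], [-0.23, -0.46]]
peg pred [[0.63972681 0.09467976 0.066     ]] [[224.47710612 169.72862865]] [225.08333333 170.25      ]
tab top [0.52095586 0.11189718 0.038     ]
tab top [0.51399755 0.07682595 0.038     ]
tab scene [0.51081459 0.07878419 0.038     ]
tab scene [0.51653401 0.11605902 0.038     ]
tab pred -.092 [[0.51993092 0.11359516 0.038     ]
 [0.51243999 0.07838315 0.038     ]]
dish [0.65490483 0.1855286  0.028     ] clamp ends [ 0.62794481 -0.05385349  0.028     ] [ 0.51826416 -0.01975801  0.028     ]
```

```bash
python3 - <<'E'
from h import *
d=pickle.load(open("f0.pkl","rb"));w=d["wrist"]
o=R.from_rotvec([-1.5620757 ,  0.21349853, -0.21326396]);M=o.as_matrix();print(M.round(3))
print("cam in tool",M.T@(w["position"]-[0.18103233, 0.64964506, 0.23033269]),"view",M.T@R.from_rotvec(w["orientation"]).as_matrix()@[0,0,-1])
yaw=-.21
ex=np.array([np.cos(yaw),np.sin(yaw),0])
for s in(1,-1):
  G=np.c_[s*ex,[0,0,-1],np.cross(s*ex,[0,0,-1])]
  print(s,(R.from_matrix(G)*o.inv()).as_rotvec(), R.from_matrix(G).as_rotvec())
E
```

```text
[[ 0.963 -0.     0.268]
 [-0.268 -0.002  0.963]
 [ 0.    -1.    -0.002]]
cam in tool [-0.0820258  -0.14386721 -0.00064975] view [ 3.16336432e-01  9.48647016e-01 -3.17371823e-04]
1 [ 0.00179942 -0.0003394   0.06176861] [-1.56450034  0.16487891 -0.16487891]
-1 [-5.22816990e-04 -2.77182504e-03 -3.07982276e+00] [-0.22244006 -2.11068563  2.11068563]
```

Call:
send_rows(
  rows="0.02 -0.0287 0 0 0 0.0031;0.02 -0.0287 0 0 0 0.0031;0.02 -0.0287 0 0 0 0.0031;0.02 -0.0287 0 0 0 0.0031;0.02 -0.0287 0 0 0 0.0031;0.02 -0.0287 0 0 0 0.0031;0.02 -0.0287 0 0 0 0.0031;0.02 -0.0287 0 0 0 0.0031;0.02 -0.0287 0 0 0 0.0031;0.02 -0.0287 0 0 0 0.0031;0.02 -0.0287 0 0 0 0.0031;0.02 -0.0287 0 0 0 0.0031;0.02 -0.0287 0 0 0 0.0031;0.02 -0.0287 0 0 0 0.0031;0.02 -0.0287 0 0 0 0.0031;0.02 -0.0287 0 0 0 0.0031;0.02 -0.0287 0 0 0 0.0031;0.02 -0.0287 0 0 0 0.0031;0 0 0 0 0 0.003;0 0 0 0 0 0.003",
  grip=0,
)

```text
clock: 2.15
tcp_pos: [0.5413, 0.1329, 0.231]
orientation: [-1.565, 0.167, -0.166]
contact_force: [0.3, 0.4, 0.1]
grip_width: -0.0004
```

```bash
cat > look.py <<'E'
import sys;from h import *;from bench import r
o=r.get_obs();n=sys.argv[1]
print({k:np.round(o[k],4).tolist() for k in("clock","tcp_pos","orientation","contact_force","grip_width","joints")})
d={}
for c in sys.argv[2:]:
    f=r.grab_frame(c);d[c]=f;cv2.imwrite(f"pics/{c}{n}.png",f["pixels"][:,:,::-1])
pickle.dump(d,open(f"f{n}.pkl","wb"))
E
python3 look.py 1 wrist scene
```

```text
{'clock': 2.15, 'tcp_pos': [0.5413, 0.1329, 0.231], 'orientation': [-1.5646, 0.1668, -0.166], 'contact_force': [0.2895, 0.4181, 0.1398], 'grip_width': -0.0004, 'joints': [-0.5823, 0.2877, 0.281, 1.8559, -0.093, 1.0113, 1.096]}
```

View pics/wrist1.png

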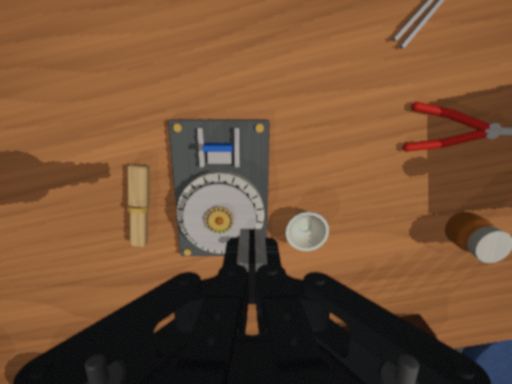

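View pics/scene1.png

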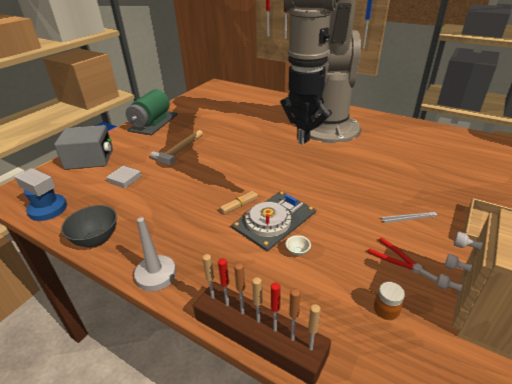

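Wrist picture: plate upside down at (220,190), rosette at (219,220), slide tab at (217,148), with the peg hidden behind the fingers (tips at (252,235), about 28 px wide). I'll move to a spot above the counterclockwise side of the peg.

Call:
send_rows(
  rows="0.01 -0.001 -0.005 0 0 0;0.02 -0.002 -0.015 0 0 0;0.02 -0.002 -0.02 0 0 0;0.02 -0.002 -0.02 0 0 0;0.02 -0.002 -0.02 0 0 0;0.015 -0.001 -0.02 0 0 0;0.0044 0.0003 -0.015 0 0 0;0 0 -0.015 0 0 0;0 0 0 0 0 0;0 0 0 0 0 0",
)

```text
clock: 3.25
tcp_pos: [0.65, 0.1243, 0.1014]
orientation: [-1.564, 0.165, -0.164]
contact_force: [-0.3, 1.0, 0.3]
grip_width: -0.0001
```

```bash
python3 look.py 2 wrist scene top; python3 - <<'E'
import cv2
for n,(y0,y1,x0,x1) in dict(scene2=(150,260,210,330),top2=(110,230,160,300)).items():
    a=cv2.imread(f"pics/{n}.png")[y0:y1,x0:x1]
    cv2.imwrite(f"pics/{n}c.png",cv2.resize(a,None,fx=5,fy=5,interpolation=cv2.INTER_CUBIC))
E
```

```text
{'clock': 3.25, 'tcp_pos': [0.65, 0.1243, 0.1014], 'orientation': [-1.5644, 0.1649, -0.164], 'contact_force': [-0.3253, 1.0396, 0.3211], 'grip_width': -0.0001, 'joints': [-0.4614, 0.6021, 0.2525, 1.707, -0.1887, 0.8569, 1.2339]}
```

View pics/wrist2.png

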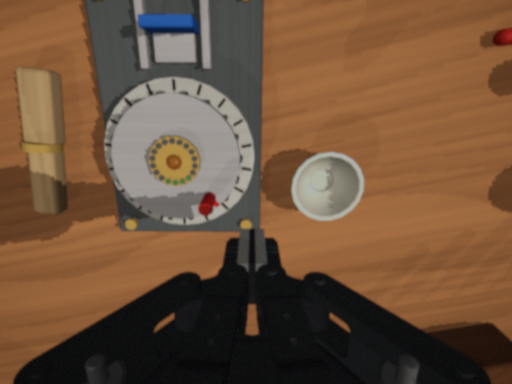

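View pics/scene2c.png

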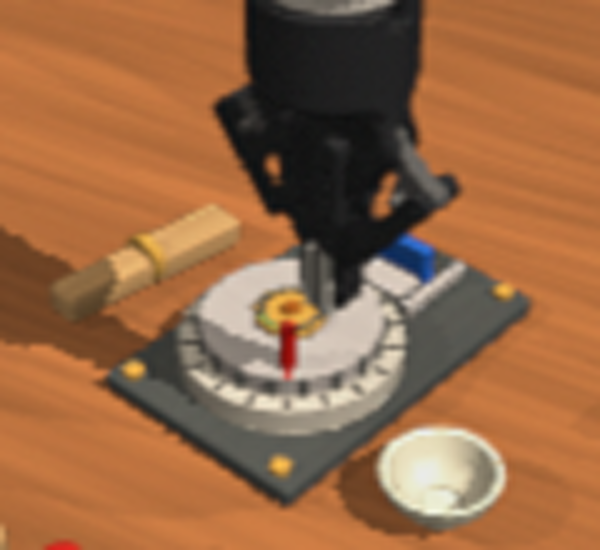

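View pics/top2c.png

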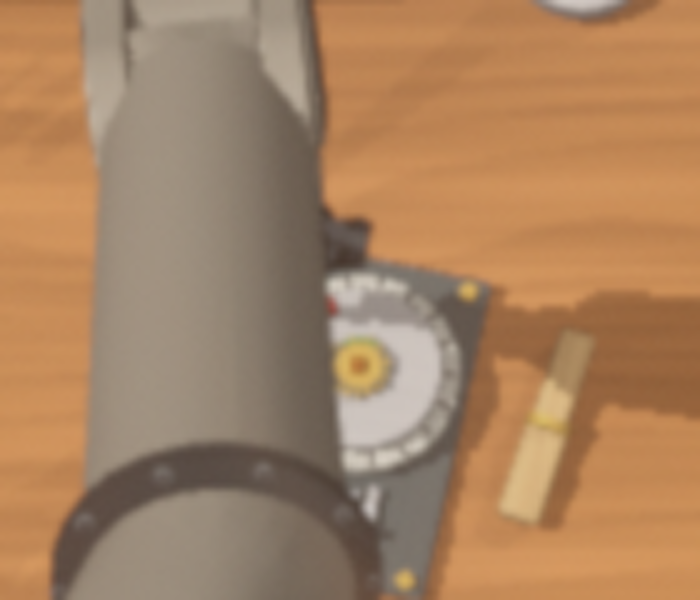

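```bash
python3 - <<'E'
import cv2
a=cv2.imread("pics/wrist2.png")[0:290,80:280]
cv2.imwrite("pics/wrist2c.png",cv2.resize(a[130:290],None,fx=4,fy=4,interpolation=cv2.INTER_CUBIC))
cv2.imwrite("pics/wrist2d.png",cv2.resize(a[:150],None,fx=4,fy=4,interpolation=cv2.INTER_CUBIC))
E
```

```text
(no output)
```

View pics/wrist2c.png

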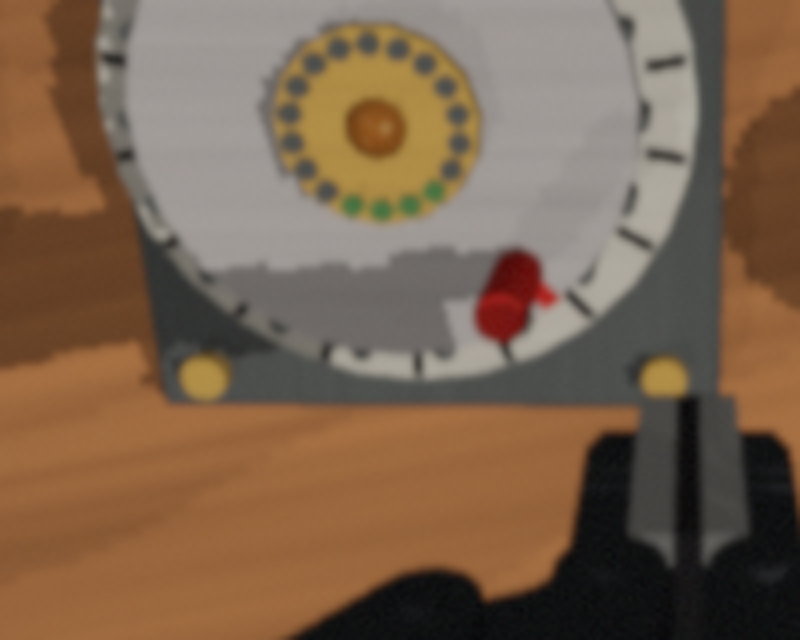

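View pics/wrist2d.png

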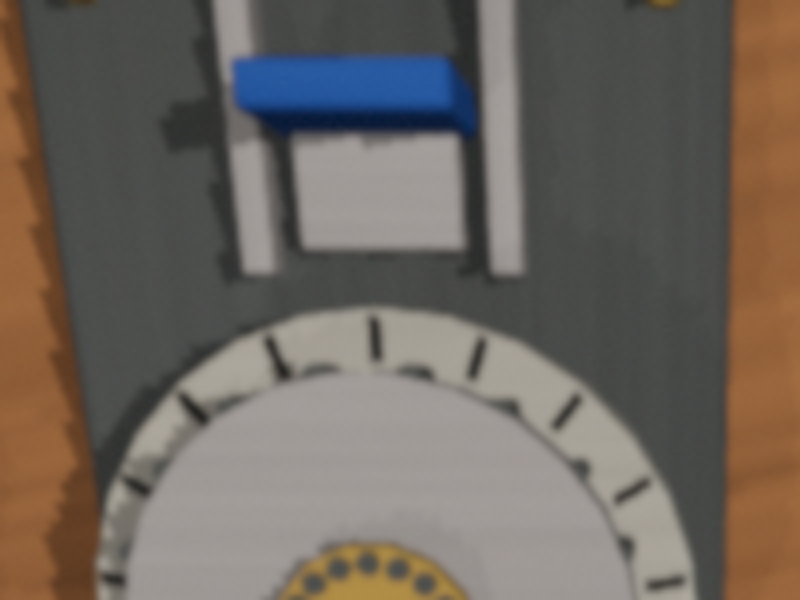

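```bash
python3 - <<'E'
from h import *
d=pickle.load(open("f2.pkl","rb"));w=d["wrist"]
c=lambda p:(np.array(p)+.5)/4-.5+[80,130]; e=lambda p:(np.array(p)+.5)/4-.5+[80,0]
X=np.array([[.075,.065,.012],[.075,-.065,.012],[0,0,.05]]);px=c([(723,403),(170,403),(376,125)])
f=lambda p:(proj(w,T(p,X))-px).ravel()
q=least_squares(f,[.6,.08,-.2]);p=q.x;print(p,f(p).round(2))
p1=[0.60617171,0.07684566,-0.20961308]
print("res with p1",f(p1).round(2))
for P in(p,p1):
  a=np.radians(40);print("peg pred",proj(w,T(P,[.038*np.cos(a),.038*np.sin(a),.066])),c((502,315)))
print("peg top",onz(w,c((502,315)),.066))
for z in (.095,.1014,.11): print("tips",onz(w,c((640,397)),z),onz(w,c((735,397)),z))
tt=np.array([onz(w,e(k),.038) for k in((235,60),(447,57),(460,107),(237,107))]);print("tab",tt.mean(0),tt)
for P in(p,p1):
  print("tab in table",[(np.array([[np.cos(P[2]),np.sin(P[2])],[-np.sin(P[2]),np.cos(P[2])]])@(k[:2]-P[:2])).round(4) for k in tt])
print(proj(w,[[.65,.1243,.1014]]))
E
```

```text
[ 0.60233241  0.07648386 -0.21056506] [ 0.83  0.17 -0.6  -0.04 -0.18 -0.  ]
res with p1 [2.09 3.65 1.3  3.56 1.87 5.  ]
peg pred [[206.11547204 207.14244012]] [205.125 208.375]
peg pred [[208.07177366 211.9876576 ]] [205.125 208.375]
peg top [0.63665768 0.09337263 0.066     ]
tips [0.64292903 0.11779352 0.095     ] [0.64587595 0.13169284 0.095     ]
tips [0.63980724 0.1187717  0.1014    ] [0.64262863 0.13207897 0.1014    ]
tips [0.63561234 0.12008612 0.11      ] [0.63826506 0.13259784 0.11      ]
tab [0.51315271 0.09529051 0.038     ] [[0.50630954 0.07882714 0.038     ]
 [0.51306271 0.11265843 0.038     ]
 [0.52043104 0.11277888 0.038     ]
 [0.51280757 0.0768976  0.038     ]]
tab in table [array([-0.0944, -0.0178]), array([-0.0949,  0.0167]), array([-0.0877,  0.0184]), array([-0.0876, -0.0183])]
tab in table [array([-0.0981, -0.0188]), array([-0.0985,  0.0157]), array([-0.0913,  0.0173]), array([-0.0913, -0.0194])]
[[252.74216877 242.52306671]]
```

Call:
send_rows(
  rows="0 0 -0.006 0 0 0;0 0 -0.01 0 0 0;0 0 -0.012 0 0 0;0 0 -0.01 0 0 0;0 0 -0.006 0 0 0;0 0 -0.003 0 0 0;0 0 0 0 0 0;-0.0004 -0.002 0 0 0 0;-0.0004 -0.002 0 0 0 0;-0.0004 -0.002 0 0 0 0;-0.0004 -0.002 0 0 0 0;-0.0002 -0.001 0 0 0 0;0 0 0 0 0 0;0 0 0 0 0 0",
)

```text
clock: 4.8
tcp_pos: [0.6488, 0.115, 0.0544]
orientation: [-1.564, 0.165, -0.165]
contact_force: [0.3, -0.1, -0.6]
grip_width: -0.0002
```

```bash
cat > crop.py <<'E'
import sys,cv2
n=sys.argv[1]
if len(sys.argv)>2:
    a=cv2.imread(f"pics/scene{n}.png")[170:250,220:320];cv2.imwrite(f"pics/scene{n}c.png",cv2.resize(a,None,fx=6,fy=6,interpolation=cv2.INTER_CUBIC))
a=cv2.imread(f"pics/wrist{n}.png")[130:290,80:320];cv2.imwrite(f"pics/wrist{n}c.png",cv2.resize(a,None,fx=3,fy=3,interpolation=cv2.INTER_CUBIC))
E
python3 look.py 3 wrist scene; python3 crop.py 3 s
```

```text
{'clock': 4.8, 'tcp_pos': [0.6488, 0.115, 0.0544], 'orientation': [-1.5643, 0.1648, -0.1649], 'contact_force': [0.2614, -0.1216, -0.6453], 'grip_width': -0.0002, 'joints': [-0.4358, 0.6583, 0.2345, 1.7358, -0.2056, 0.7714, 1.2601]}
```

View pics/wrist3.png

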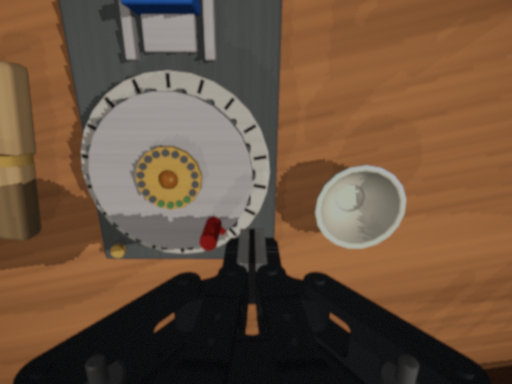

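View pics/scene3c.png

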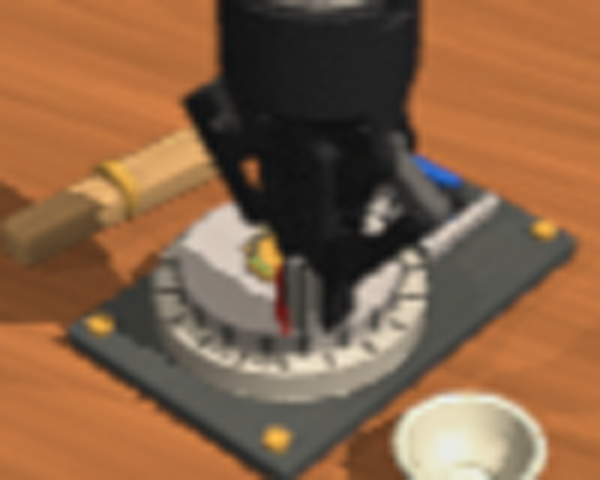

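Call:
send_rows(
  rows="-0.001 0.0002 0 0 0 0;-0.001 0.0002 0 0 0 0;-0.001 0.0002 0 0 0 0;-0.0002 -0.001 0 0 0 0;-0.0002 -0.001 0 0 0 0;-0.0002 -0.001 0 0 0 0;-0.0002 -0.001 0 0 0 0;-0.0002 -0.001 0 0 0 0;-0.0002 -0.001 0 0 0 0;-0.0002 -0.001 0 0 0 0;0 0 0 0 0 0;0 0 0 0 0 0",
)

```text
clock: 6.1
tcp_pos: [0.6449, 0.1093, 0.0546]
orientation: [-1.564, 0.164, -0.165]
contact_force: [1.2, 2.7, 1.4]
grip_width: -0.0001
```

Call:
send_rows(
  rows="-0.0002 -0.001 0 0 0 0;-0.0002 -0.001 0 0 0 0;-0.0002 -0.001 0 0 0 0;0 0 0 0 0 0",
)

```text
clock: 6.5
tcp_pos: [0.6453, 0.1074, 0.0549]
orientation: [-1.562, 0.162, -0.166]
contact_force: [4.1, 5.5, 0.4]
grip_width: -0.0002
```

Call:
send_rows(
  rows="-0.0002 -0.001 0 0 0 0;-0.0002 -0.001 0 0 0 0;0 0 0 0 0 0",
)

```text
clock: 6.8
tcp_pos: [0.6455, 0.1057, 0.0552]
orientation: [-1.562, 0.16, -0.167]
contact_force: [6.4, 5.9, -1.2]
grip_width: 0.0001
```

```bash
python3 look.py 4 wrist scene; python3 crop.py 4 s
```

```text
{'clock': 6.8, 'tcp_pos': [0.6455, 0.1057, 0.0552], 'orientation': [-1.5616, 0.1604, -0.1671], 'contact_force': [6.4328, 5.8555, -1.2298], 'grip_width': 0.0001, 'joints': [-0.4228, 0.6486, 0.2327, 1.7521, -0.2058, 0.7596, 1.2756]}
```

View pics/wrist4c.png

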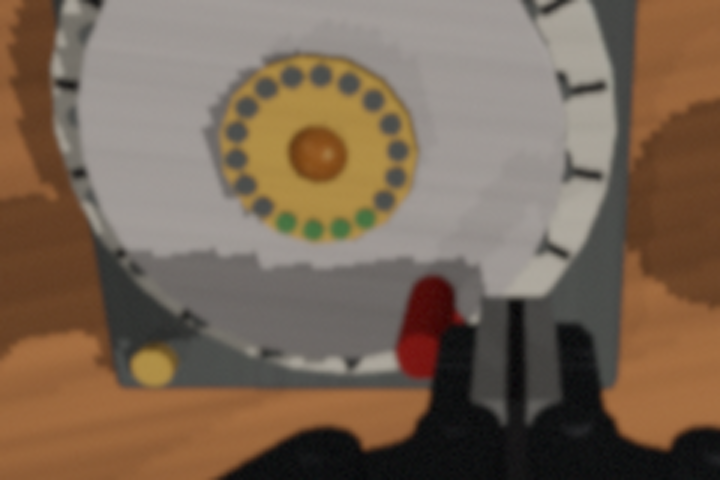

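Scene and wrist pictures show the fingers touching the peg's counterclockwise side (crop (425,320)). The force also has a strong sideways part, so the peg is rubbing along the face. I'll back off, lift, turn the tool so its flat face lies radially, and then push along the arc with the tool turning with the dial.

Call:
send_rows(
  rows="0.001 0.004 0 0 0 0;0.001 0.004 0 0 0 0;0.001 0.004 0 0 0 0;0 0 0.012 0 0 0;0 0 0.014 0 0 0;0 0 0 0 0 0.1163;0 0 0 0 0 0.1163;0 0 0 0 0 0.1163;0 0 0 0 0 0.1163;0 0 0 0 0 0.1163;0 0 0 0 0 0.1163;0 0 0 0 0 0;0 0 0 0 0 0",
)

```text
clock: 8.2
tcp_pos: [0.6468, 0.115, 0.0812]
orientation: [-1.538, -0.38, 0.379]
contact_force: [-0.2, 0.2, 0.2]
grip_width: -0.0
```

```bash
python3 look.py 5 wrist scene; python3 crop.py 5 s
```

```text
{'clock': 8.2, 'tcp_pos': [0.6468, 0.115, 0.0812], 'orientation': [-1.5375, -0.3802, 0.3788], 'contact_force': [-0.1745, 0.18, 0.1805], 'grip_width': -0.0, 'joints': [-0.3187, 0.6085, 0.0668, 1.7212, -0.0522, 0.8128, 1.8268]}
```

View pics/wrist5.png

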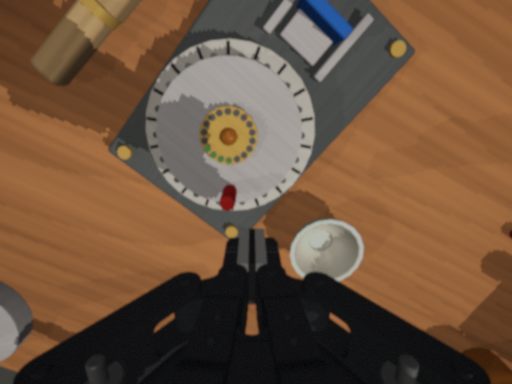

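View pics/scene5c.png

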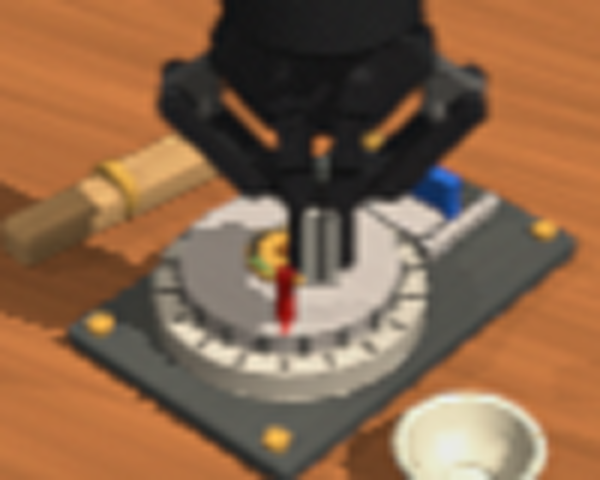

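Scene crop shows the shut fingers: grey pads at (320,245) with black backs that end slightly higher. The peg, at (285,295), is back at its starting stop and radially in line with the tool. I'll move beside it and go down to z = 0.046.

Call:
send_rows(
  rows="-0.0075 -0.0007 0 0 0 0;-0.0075 -0.0007 0 0 0 0;-0.0073 -0.0007 0 0 0 0;0 0 0 0 0 0;0 0 0 0 0 0",
)

```text
clock: 8.8
tcp_pos: [0.6239, 0.1135, 0.0804]
orientation: [-1.537, -0.383, 0.382]
contact_force: [-0.1, 0.7, 0.6]
grip_width: 0.0
```

```bash
python3 look.py 6 wrist scene; python3 crop.py 6 s
```

```text
{'clock': 8.8, 'tcp_pos': [0.6239, 0.1135, 0.0804], 'orientation': [-1.5368, -0.3825, 0.3824], 'contact_force': [-0.1038, 0.7489, 0.5523], 'grip_width': 0.0, 'joints': [-0.3253, 0.579, 0.0643, 1.779, -0.0497, 0.785, 1.8223]}
```

View pics/wrist6.png

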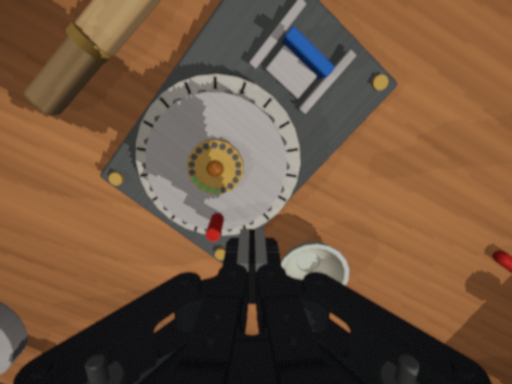

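View pics/scene6c.png

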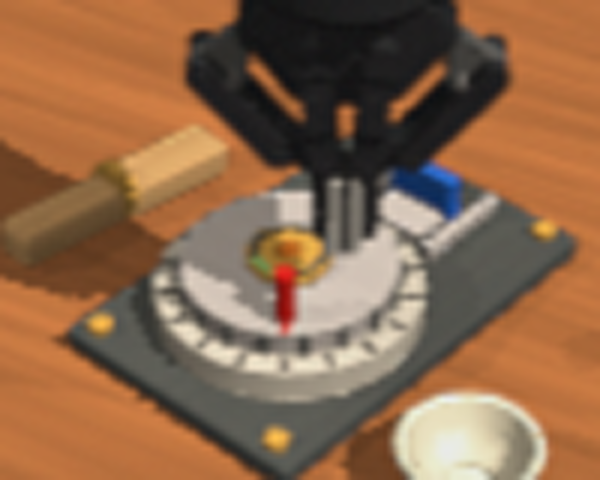

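Call:
send_rows(
  rows="0 0 -0.006 0 0 0;0 0 -0.01 0 0 0;0 0 -0.01 0 0 0;0 0 -0.006 0 0 0;0 0 -0.002 0 0 0;0 0 0 0 0 0;0 0 0 0 0 0",
)

```text
clock: 9.6
tcp_pos: [0.6243, 0.1134, 0.0465]
orientation: [-1.537, -0.383, 0.382]
contact_force: [0.5, -0.3, 0.9]
grip_width: 0.0001
```

```bash
python3 look.py 7 wrist scene; python3 crop.py 7 s
```

```text
{'clock': 9.6, 'tcp_pos': [0.6243, 0.1134, 0.0465], 'orientation': [-1.5368, -0.3826, 0.3821], 'contact_force': [0.5135, -0.2991, 0.8988], 'grip_width': 0.0001, 'joints': [-0.3214, 0.6262, 0.0595, 1.792, -0.0525, 0.7246, 1.8246]}
```

View pics/wrist7c.png

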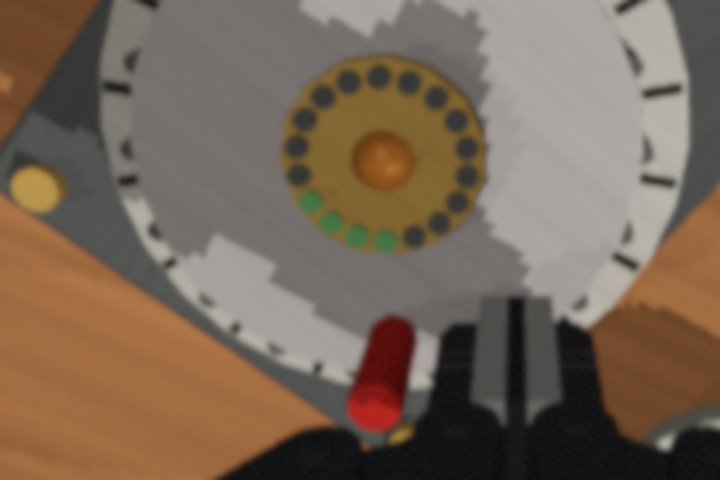

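View pics/scene7c.png

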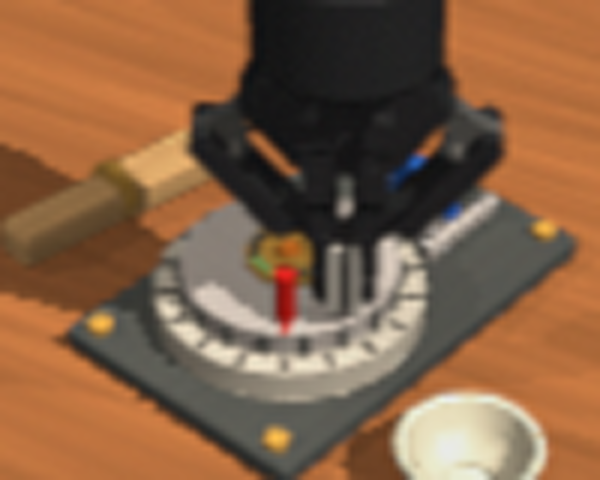

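Gap to the peg is about 24 mm from TCP to peg centre along the push direction, and the two are radially aligned. I'll close most of it.

Call:
send_rows(
  rows="0.0005 -0.0009 0 0 0 0;0.0005 -0.0009 0 0 0 0;0.0005 -0.0009 0 0 0 0;0.0004 -0.0009 0 0 0 0;0.0004 -0.0008 0 0 0 0;0 0 0 0 0 0",
)

```text
clock: 10.3
tcp_pos: [0.6265, 0.1088, 0.0463]
orientation: [-1.537, -0.382, 0.382]
contact_force: [-0.5, 0.5, -0.2]
grip_width: -0.0001
```

Call:
send_rows(
  rows="0.0005 -0.0009 0 0 0 0;0.0005 -0.0009 0 0 0 0;0 0 0 0 0 0",
)

```text
clock: 10.6
tcp_pos: [0.6273, 0.1076, 0.0463]
orientation: [-1.536, -0.382, 0.383]
contact_force: [-0.1, 1.7, -0.2]
grip_width: -0.0
```

```bash
cat > arc.py <<'E'
import sys;from h import *
# command-state: x y, steps, dth
x,y,dth=map(float,sys.argv[1:4]);n=int(sys.argv[4]);c=np.array([.6033,.0766]);rel=np.array([x,y])-c
print("r,ang",np.hypot(*rel),np.arctan2(rel[1],rel[0]))
prev=np.zeros(2);out=[]
for i in range(1,n+1):
    a=-dth*i;M=np.array([[np.cos(a),-np.sin(a)],[np.sin(a),np.cos(a)]]);t=(M@rel-rel).round(4);s=t-prev;prev=t
    out.append("%.4f %.4f 0 0 0 %.3f"%(s[0],s[1],-dth))
print(";".join(out));print("end",np.array([x,y])+prev)
E
python3 look.py 8 wrist;python3 crop.py 8;python3 arc.py 0.6275 0.1072 .02 20
```

```text
{'clock': 10.6, 'tcp_pos': [0.6273, 0.1076, 0.0463], 'orientation': [-1.5363, -0.3824, 0.3827], 'contact_force': [-0.0538, 1.6643, -0.2141], 'grip_width': -0.0, 'joints': [-0.3105, 0.6291, 0.059, 1.7867, -0.0529, 0.7274, 1.8355]}
r,ang 0.03901281840626232 0.9016598094799348
0.0006 -0.0005 0 0 0 -0.020;0.0006 -0.0005 0 0 0 -0.020;0.0006 -0.0005 0 0 0 -0.020;0.0006 -0.0005 0 0 0 -0.020;0.0005 -0.0006 0 0 0 -0.020;0.0006 -0.0005 0 0 0 -0.020;0.0005 -0.0006 0 0 0 -0.020;0.0006 -0.0005 0 0 0 -0.020;0.0005 -0.0006 0 0 0 -0.020;0.0005 -0.0006 0 0 0 -0.020;0.0005 -0.0006 0 0 0 -0.020;0.0005 -0.0006 0 0 0 -0.020;0.0005 -0.0006 0 0 0 -0.020;0.0004 -0.0007 0 0 0 -0.020;0.0005 -0.0006 0 0 0 -0.020;0.0004 -0.0007 0 0 0 -0.020;0.0004 -0.0006 0 0 0 -0.020;0.0004 -0.0007 0 0 0 -0.020;0.0004 -0.0007 0 0 0 -0.020;0.0004 -0.0006 0 0 0 -0.020
end [0.6375 0.0954]
```

View pics/wrist8c.png

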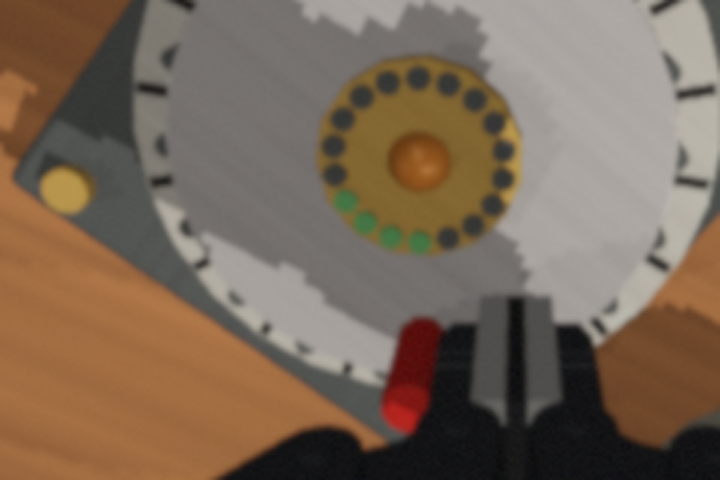

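Call:
send_rows(
  rows="0.0006 -0.0005 0 0 0 -0.020;0.0006 -0.0005 0 0 0 -0.020;0.0006 -0.0005 0 0 0 -0.020;0.0006 -0.0005 0 0 0 -0.020;0.0005 -0.0006 0 0 0 -0.020;0 0 0 0 0 0",
)

```text
clock: 11.25
tcp_pos: [0.6306, 0.1047, 0.0463]
orientation: [-1.549, -0.304, 0.303]
contact_force: [0.1, 2.6, -0.6]
grip_width: 0.0002
```

```bash
python3 look.py 9 wrist;python3 crop.py 9
```

```text
{'clock': 11.25, 'tcp_pos': [0.6306, 0.1047, 0.0463], 'orientation': [-1.5495, -0.304, 0.3032], 'contact_force': [0.069, 2.573, -0.6458], 'grip_width': 0.0002, 'joints': [-0.3245, 0.6331, 0.0859, 1.7818, -0.076, 0.7294, 1.7594]}
```

View pics/wrist9c.png

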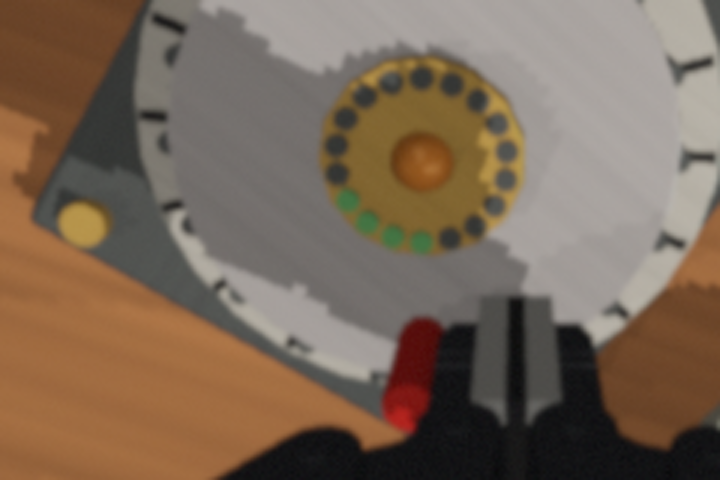

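The dial turns with the tool at only 2.6 N. I'll continue over the first crest.

Call:
send_rows(
  rows="0.0006 -0.0005 0 0 0 -0.020;0.0005 -0.0006 0 0 0 -0.020;0.0006 -0.0005 0 0 0 -0.020;0.0005 -0.0006 0 0 0 -0.020;0.0005 -0.0006 0 0 0 -0.020;0.0005 -0.0006 0 0 0 -0.020;0 0 0 0 0 0;0 0 0 0 0 0",
)

```text
clock: 12.1
tcp_pos: [0.6335, 0.1012, 0.0463]
orientation: [-1.561, -0.21, 0.21]
contact_force: [-0.1, -0.6, 0.2]
grip_width: 0.0001
```

```bash
python3 look.py 10 wrist;python3 crop.py 10
```

```text
{'clock': 12.1, 'tcp_pos': [0.6335, 0.1012, 0.0463], 'orientation': [-1.5606, -0.2103, 0.2104], 'contact_force': [-0.1194, -0.5953, 0.1637], 'grip_width': 0.0001, 'joints': [-0.3402, 0.6377, 0.1168, 1.7771, -0.1038, 0.7328, 1.6698]}
```

View pics/wrist10c.png

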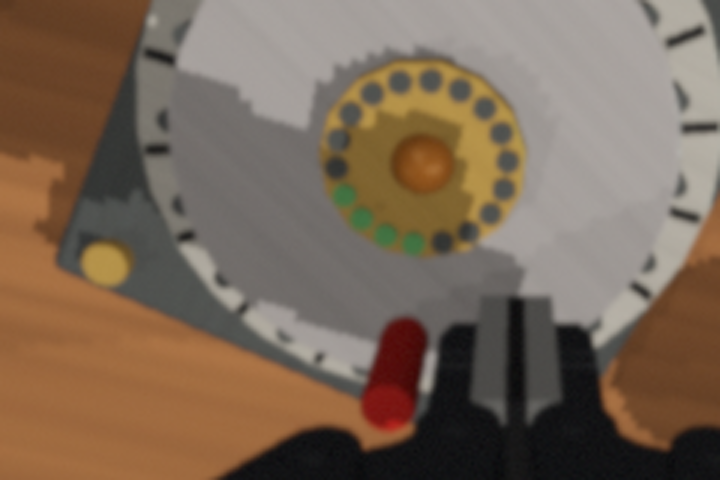

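First click done: the dial snapped ahead and there is a gap at crop (440,340), with no force. On to the second click.

```bash
python3 arc.py 0.6336 0.1012 .025 14
```

```text
r,ang 0.03902883549377314 0.6819436988144706
0.0006 -0.0008 0 0 0 -0.025;0.0006 -0.0007 0 0 0 -0.025;0.0006 -0.0008 0 0 0 -0.025;0.0005 -0.0008 0 0 0 -0.025;0.0005 -0.0009 0 0 0 -0.025;0.0005 -0.0008 0 0 0 -0.025;0.0005 -0.0009 0 0 0 -0.025;0.0005 -0.0008 0 0 0 -0.025;0.0004 -0.0009 0 0 0 -0.025;0.0004 -0.0009 0 0 0 -0.025;0.0004 -0.0009 0 0 0 -0.025;0.0004 -0.0009 0 0 0 -0.025;0.0004 -0.0009 0 0 0 -0.025;0.0003 -0.0009 0 0 0 -0.025
end [0.6402 0.0893]
```

Call:
send_rows(
  rows="0.0006 -0.0008 0 0 0 -0.025;0.0006 -0.0007 0 0 0 -0.025;0.0006 -0.0008 0 0 0 -0.025;0.0005 -0.0008 0 0 0 -0.025;0.0005 -0.0009 0 0 0 -0.025;0.0005 -0.0008 0 0 0 -0.025;0.0005 -0.0009 0 0 0 -0.025;0.0005 -0.0008 0 0 0 -0.025;0.0004 -0.0009 0 0 0 -0.025;0.0004 -0.0009 0 0 0 -0.025;0.0004 -0.0009 0 0 0 -0.025;0.0004 -0.0009 0 0 0 -0.025;0.0004 -0.0009 0 0 0 -0.025;0.0003 -0.0009 0 0 0 -0.025;0 0 0 0 0 0;0 0 0 0 0 0",
)

```text
clock: 13.75
tcp_pos: [0.6401, 0.0892, 0.0463]
orientation: [-1.57, 0.065, -0.064]
contact_force: [-0.5, 0.1, -0.3]
grip_width: -0.0004
```

```bash
python3 look.py 11 wrist;python3 crop.py 11;python3 arc.py 0.6402 0.0893 .025 14
```

```text
{'clock': 13.75, 'tcp_pos': [0.6401, 0.0892, 0.0463], 'orientation': [-1.57, 0.0646, -0.0645], 'contact_force': [-0.54, 0.0593, -0.2888], 'grip_width': -0.0004, 'joints': [-0.3842, 0.6506, 0.2079, 1.7699, -0.1862, 0.7404, 1.4089]}
r,ang 0.0390243513719319 0.3314747211388949
0.0003 -0.0009 0 0 0 -0.025;0.0003 -0.0010 0 0 0 -0.025;0.0002 -0.0009 0 0 0 -0.025;0.0003 -0.0009 0 0 0 -0.025;0.0002 -0.0010 0 0 0 -0.025;0.0002 -0.0010 0 0 0 -0.025;0.0001 -0.0009 0 0 0 -0.025;0.0002 -0.0010 0 0 0 -0.025;0.0001 -0.0010 0 0 0 -0.025;0.0001 -0.0009 0 0 0 -0.025;0.0001 -0.0010 0 0 0 -0.025;0.0000 -0.0010 0 0 0 -0.025;0.0000 -0.0009 0 0 0 -0.025;0.0000 -0.0010 0 0 0 -0.025
end [0.6423 0.0759]
```

View pics/wrist11c.png

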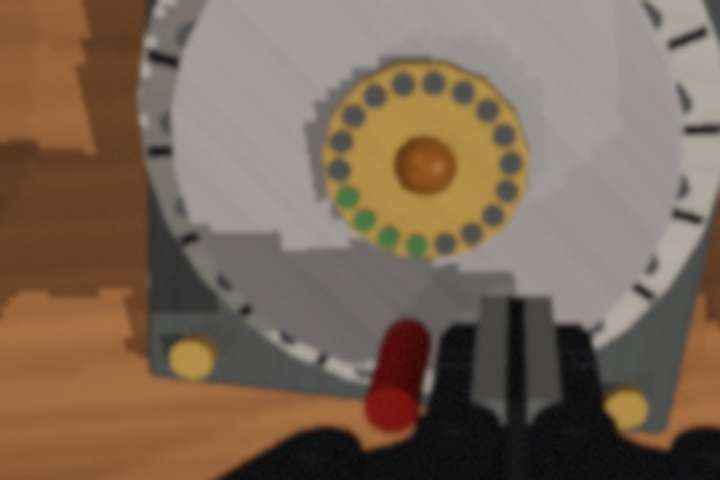

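Second click done, with the same picture relation (peg at crop (405,375), small gap). Third click next.

Call:
send_rows(
  rows="0.0003 -0.0009 0 0 0 -0.025;0.0003 -0.0010 0 0 0 -0.025;0.0002 -0.0009 0 0 0 -0.025;0.0003 -0.0009 0 0 0 -0.025;0.0002 -0.0010 0 0 0 -0.025;0.0002 -0.0010 0 0 0 -0.025;0.0001 -0.0009 0 0 0 -0.025;0.0002 -0.0010 0 0 0 -0.025;0.0001 -0.0010 0 0 0 -0.025;0.0001 -0.0009 0 0 0 -0.025;0.0001 -0.0010 0 0 0 -0.025;0.0000 -0.0010 0 0 0 -0.025;0.0000 -0.0009 0 0 0 -0.025;0.0000 -0.0010 0 0 0 -0.025;0 0 0 0 0 0;0 0 0 0 0 0",
)

```text
clock: 15.4
tcp_pos: [0.6422, 0.0759, 0.0463]
orientation: [-1.544, 0.339, -0.339]
contact_force: [0.8, -0.4, -0.7]
grip_width: -0.0
```

```bash
python3 look.py 12 wrist scene;python3 crop.py 12 s;python3 arc.py 0.6423 0.0759 .025 14
```

```text
{'clock': 15.4, 'tcp_pos': [0.6422, 0.0759, 0.0463], 'orientation': [-1.5442, 0.3389, -0.3388], 'contact_force': [0.7827, -0.4291, -0.7319], 'grip_width': -0.0, 'joints': [-0.4273, 0.6617, 0.2987, 1.7737, -0.2694, 0.7464, 1.1498]}
r,ang 0.03900628154541269 -0.017946790889285476
-0.0000 -0.0010 0 0 0 -0.025;-0.0001 -0.0009 0 0 0 -0.025;-0.0001 -0.0010 0 0 0 -0.025;-0.0001 -0.0010 0 0 0 -0.025;-0.0001 -0.0010 0 0 0 -0.025;-0.0001 -0.0009 0 0 0 -0.025;-0.0002 -0.0010 0 0 0 -0.025;-0.0002 -0.0009 0 0 0 -0.025;-0.0002 -0.0010 0 0 0 -0.025;-0.0003 -0.0009 0 0 0 -0.025;-0.0003 -0.0010 0 0 0 -0.025;-0.0002 -0.0009 0 0 0 -0.025;-0.0004 -0.0009 0 0 0 -0.025;-0.0003 -0.0009 0 0 0 -0.025
end [0.6397 0.0626]
```

View pics/wrist12c.png

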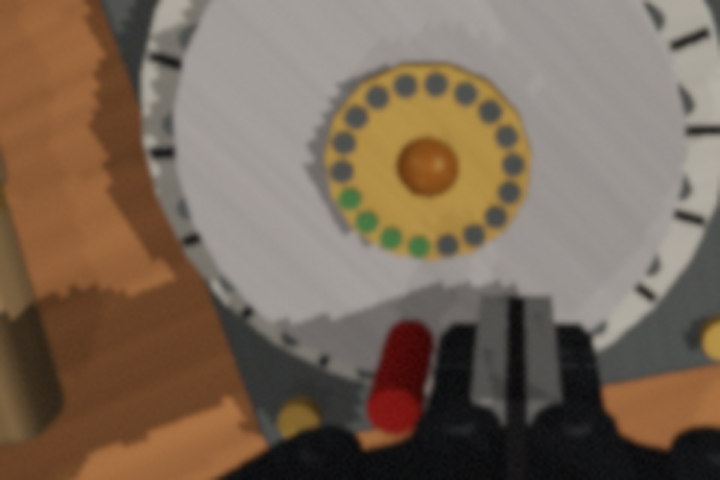

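View pics/scene12c.png

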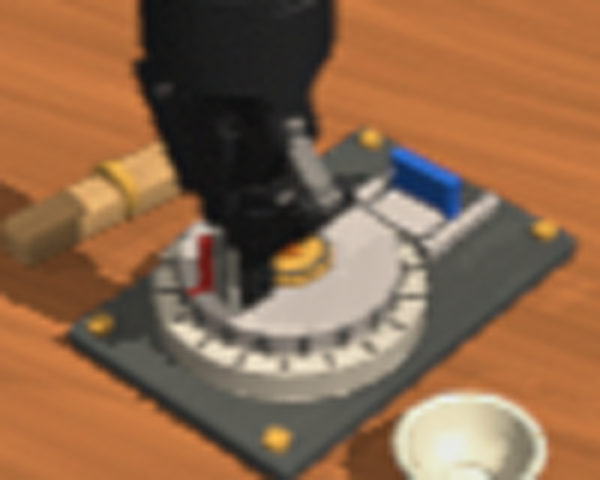

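Third click, same relation. The fourth click takes the tool to 1.27 rad, just past the 1.22 crest and well short of the 1.57 one.

Call:
send_rows(
  rows="0 -0.0010 0 0 0 -0.025;-0.0001 -0.0009 0 0 0 -0.025;-0.0001 -0.0010 0 0 0 -0.025;-0.0001 -0.0010 0 0 0 -0.025;-0.0001 -0.0010 0 0 0 -0.025;-0.0001 -0.0009 0 0 0 -0.025;-0.0002 -0.0010 0 0 0 -0.025;-0.0002 -0.0009 0 0 0 -0.025;-0.0002 -0.0010 0 0 0 -0.025;-0.0003 -0.0009 0 0 0 -0.025;-0.0003 -0.0010 0 0 0 -0.025;-0.0002 -0.0009 0 0 0 -0.025;-0.0004 -0.0009 0 0 0 -0.025;-0.0003 -0.0009 0 0 0 -0.025;0 0 0 0 0 0;0 0 0 0 0 0",
)

```text
clock: 17.1
tcp_pos: [0.6396, 0.0626, 0.0463]
orientation: [-1.483, 0.611, -0.611]
contact_force: [0.4, 0.4, -0.7]
grip_width: 0.0004
```

```bash
python3 look.py 13 wrist;python3 crop.py 13
```

```text
{'clock': 17.1, 'tcp_pos': [0.6396, 0.0626, 0.0463], 'orientation': [-1.483, 0.6114, -0.6113], 'contact_force': [0.3903, 0.4113, -0.6744], 'grip_width': 0.0004, 'joints': [-0.4719, 0.6713, 0.3892, 1.7886, -0.3531, 0.751, 0.8909]}
```

View pics/wrist13c.png

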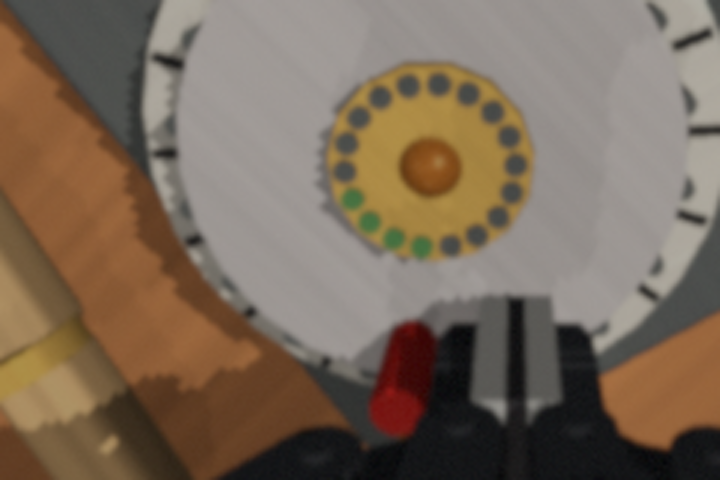

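Fourth snap, with no residual force. I'll back off, lift, and turn back to the table's direction.

Call:
send_rows(
  rows="0.0018 0.0018 0 0 0 0;0.0018 0.0018 0 0 0 0;0 0 0.01 0 0 0;0 0 0.02 0 0 0;0 0 0.025 0 0 0;0 0 0.025 0 0 0;-0.02 0 0.01 0 0 0.114;-0.03 0 0 0 0 0.114;-0.03 0 0 0 0 0.114;-0.03 0 0 0 0 0.114;-0.03 0 0 0 0 0.114;-0.02 0 0 0 0 0;0 0 0 0 0 0;0 0 0 0 0 0",
)

```text
clock: 18.55
tcp_pos: [0.484, 0.0664, 0.1372]
orientation: [-1.563, 0.165, -0.168]
contact_force: [-0.0, 0.2, 0.1]
grip_width: -0.0003
```

```bash
python3 look.py 14 wrist scene;python3 crop.py 14 s
```

```text
{'clock': 18.55, 'tcp_pos': [0.484, 0.0664, 0.1372], 'orientation': [-1.5635, 0.1653, -0.1681], 'contact_force': [-0.0328, 0.2424, 0.0734], 'grip_width': -0.0003, 'joints': [-0.5371, 0.302, 0.3243, 2.1012, -0.1389, 0.7562, 1.2332]}
```

View pics/wrist14.png

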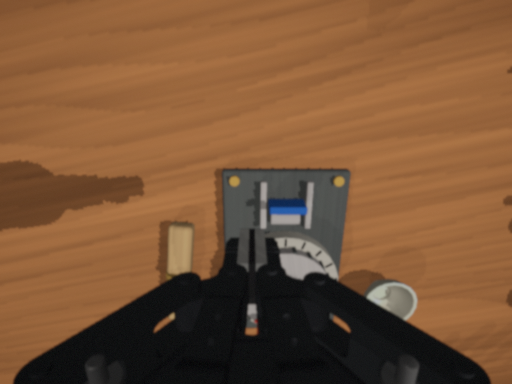

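View pics/scene14c.png

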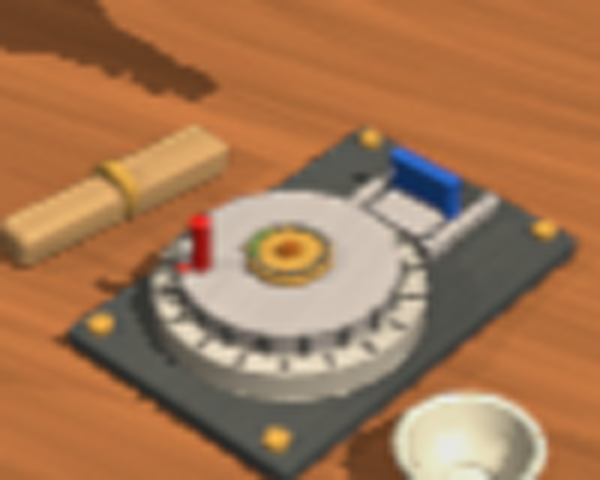

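The scene view is clear: the peg stands on the other side at crop (200,222). Checking its angle numerically.

```bash
python3 - <<'E'
from h import *
s=pickle.load(open("f14.pkl","rb"))["scene"];w=pickle.load(open("f14.pkl","rb"))["wrist"]
def ang(P):
    P=onz(s,P,.066)
    return P
# rosette centre in scene: crop6 (289,248)
c=onz(s,(220+289.5/6-.5,170+249/6-.5),.05)
for n,P in(("start",(267.3,215.0)),("now",(220+200.5/6-.5,170+220/6-.5))):
    P=onz(s,P,.066);d=(P-c)[:2];print(n,P,np.hypot(*d),np.degrees(np.arctan2(d[1],d[0])+.21))
for P in((.603,.0766,-.21),(.606,.0768,-.21)):
  for k in (3,4,5):
    a=np.radians(40-20*k);print(k,proj(s,T(P,[.038*np.cos(a),.038*np.sin(a),.066])))
print("now px",220+200.5/6-.5,170+220/6-.5)
E
```

```text
start [0.6381521  0.09535486 0.066     ] 0.03435406639079152 40.37411704390911
now [0.62652733 0.04653496 0.066     ] 0.03746111810006385 -48.178358210508485
3 [[254.44011196 209.31153267]]
4 [[252.98375084 206.14759998]]
5 [[253.33789524 202.89196697]]
3 [[253.87712947 210.00441548]]
4 [[252.42371507 206.82506664]]
5 [[252.78523192 203.55386877]]
now px 252.91666666666666 206.16666666666666
```

The peg's pixel (252.9,206.2) matches the fourth stop's prediction (253.0,206.1), and four snaps were counted. Now moving behind the slide tab.

Call:
send_rows(
  rows="-0.002 0.008 0 0 0 0;-0.002 0.01 0 0 0 0;-0.002 0.01 0 0 0 0;-0.002 0.009 0 0 0 0;0 0 -0.01 0 0 0;0 0 -0.02 0 0 0;0 0 -0.02 0 0 0;0 0 -0.02 0 0 0;0 0 -0.015 0 0 0;0 0 0 0 0 0;0 0 0 0 0 0",
)

```text
clock: 19.75
tcp_pos: [0.4751, 0.1029, 0.051]
orientation: [-1.565, 0.167, -0.166]
contact_force: [-0.2, 1.2, 0.2]
grip_width: -0.0001
```

```bash
python3 look.py 15 wrist scene;python3 crop.py 15 s
```

```text
{'clock': 19.75, 'tcp_pos': [0.4751, 0.1029, 0.051], 'orientation': [-1.565, 0.1674, -0.1663], 'contact_force': [-0.2295, 1.1765, 0.1791], 'grip_width': -0.0001, 'joints': [-0.5518, 0.4504, 0.2568, 2.1537, -0.2087, 0.5612, 1.2161]}
```

View pics/wrist15.png

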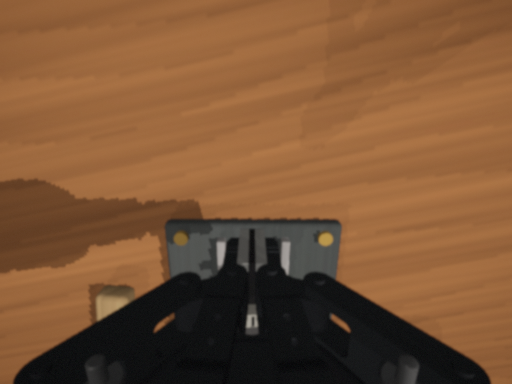

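View pics/scene15c.png

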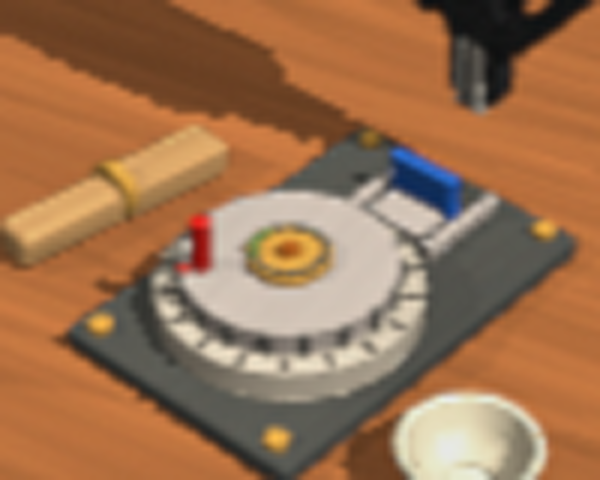

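Fingers are centred between the guides (columns 222 and 286, tool axis 253), and the tip is well behind the tab. Lowering to z = 0.025.

Call:
send_rows(
  rows="0 0 -0.008 0 0 0;0 0 -0.01 0 0 0;0 0 -0.006 0 0 0;0 0 -0.002 0 0 0;0 0 0 0 0 0;0 0 0 0 0 0",
)

```text
clock: 20.45
tcp_pos: [0.4753, 0.1032, 0.0253]
orientation: [-1.564, 0.167, -0.167]
contact_force: [-0.1, -0.0, 1.0]
grip_width: -0.0005
```

```bash
python3 look.py 16 scene wrist;python3 crop.py 16 s
```

```text
{'clock': 20.45, 'tcp_pos': [0.4753, 0.1032, 0.0253], 'orientation': [-1.5644, 0.1668, -0.1667], 'contact_force': [-0.0861, -0.0396, 1.0138], 'grip_width': -0.0005, 'joints': [-0.5316, 0.4992, 0.233, 2.1618, -0.2311, 0.5034, 1.2356]}
```

View pics/scene16c.png

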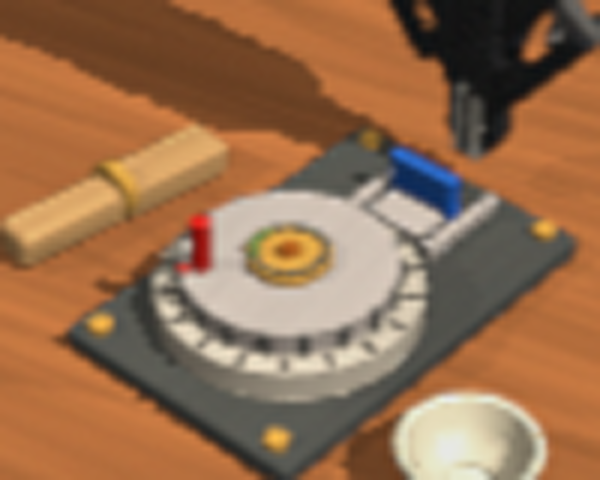

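Call:
send_rows(
  rows="0.002 -0.0004 0 0 0 0;0.002 -0.0004 0 0 0 0;0.002 -0.0004 0 0 0 0;0.002 -0.0004 0 0 0 0;0.002 -0.0005 0 0 0 0;0.002 -0.0004 0 0 0 0;0.002 -0.0004 0 0 0 0;0.002 -0.0004 0 0 0 0;0.002 -0.0005 0 0 0 0;0 0 0 0 0 0",
)

```text
clock: 21.55
tcp_pos: [0.4936, 0.0993, 0.0253]
orientation: [-1.564, 0.167, -0.167]
contact_force: [-0.4, 0.2, -0.0]
grip_width: 0.0005
```

Call:
send_rows(
  rows="0.001 -0.0002 0 0 0 0;0.001 -0.0002 0 0 0 0;0.001 -0.0002 0 0 0 0;0.001 -0.0002 0 0 0 0;0.001 -0.0002 0 0 0 0;0.001 -0.0002 0 0 0 0;0 0 0 0 0 0",
)

```text
clock: 22.25
tcp_pos: [0.4994, 0.0982, 0.0253]
orientation: [-1.564, 0.167, -0.167]
contact_force: [-0.3, 0.4, -0.5]
grip_width: 0.0001
```

Call:
send_rows(
  rows="0.001 -0.0002 0 0 0 0;0.001 -0.0002 0 0 0 0;0.001 -0.0002 0 0 0 0;0.001 -0.0002 0 0 0 0;0.001 -0.0002 0 0 0 0;0 0 0 0 0 0",
)

```text
clock: 22.85
tcp_pos: [0.5042, 0.0971, 0.0252]
orientation: [-1.564, 0.167, -0.167]
contact_force: [-2.2, 0.0, 0.0]
grip_width: -0.0001
```

```bash
python3 look.py 17 scene;cp pics/scene17.png pics/wrist17.png; python3 crop.py 17 s
```

```text
{'clock': 22.85, 'tcp_pos': [0.5042, 0.0971, 0.0252], 'orientation': [-1.5645, 0.1669, -0.1666], 'contact_force': [-2.2222, 0.0147, 0.0117], 'grip_width': -0.0001, 'joints': [-0.4986, 0.5293, 0.2336, 2.0997, -0.2306, 0.5365, 1.2615]}
```

View pics/scene17c.png

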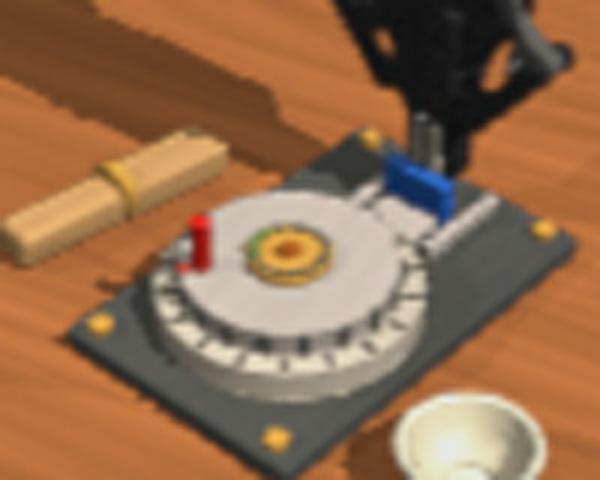

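The tab is in contact at the steady 2 N and has started to move. Continuing in steps.

Call:
send_rows(
  rows="0.001 -0.0002 0 0 0 0;0.001 -0.0002 0 0 0 0;0.001 -0.0002 0 0 0 0;0.001 -0.0002 0 0 0 0;0.001 -0.0002 0 0 0 0;0.001 -0.0002 0 0 0 0;0 0 0 0 0 0",
)

```text
clock: 23.6
tcp_pos: [0.5104, 0.0959, 0.0253]
orientation: [-1.564, 0.167, -0.167]
contact_force: [-1.4, -0.4, -0.5]
grip_width: -0.0
```

Call:
send_rows(
  rows="0.001 -0.0002 0 0 0 0;0.001 -0.0002 0 0 0 0;0.001 -0.0002 0 0 0 0;0 0 0 0 0 0",
)

```text
clock: 24.0
tcp_pos: [0.5134, 0.0953, 0.0253]
orientation: [-1.564, 0.167, -0.167]
contact_force: [-1.0, -0.6, -1.2]
grip_width: -0.0002
```

Call:
send_rows(
  rows="0.001 -0.0002 0 0 0 0;0.001 -0.0002 0 0 0 0;0 0 0 0 0 0",
)

```text
clock: 24.3
tcp_pos: [0.5155, 0.095, 0.0253]
orientation: [-1.564, 0.166, -0.167]
contact_force: [-2.0, -1.1, -0.2]
grip_width: -0.0
```

Call:
send_rows(
  rows="0.001 -0.0002 0 0 0 0;0.001 -0.0002 0 0 0 0;0 0 0 0 0 0",
)

```text
clock: 24.6
tcp_pos: [0.5158, 0.095, 0.0252]
orientation: [-1.564, 0.169, -0.164]
contact_force: [-6.6, 0.4, 4.3]
grip_width: -0.0
```

Call:
send_rows(
  rows="0.001 -0.0002 0 0 0 0;0 0 0 0 0 0;0 0 0 0 0 0",
)

```text
clock: 24.9
tcp_pos: [0.5158, 0.095, 0.0251]
orientation: [-1.565, 0.17, -0.162]
contact_force: [-9.0, 0.8, 5.2]
grip_width: -0.0
```

```bash
python3 look.py 18 scene;cp pics/scene18.png pics/wrist18.png; python3 crop.py 18 s
```

```text
{'clock': 24.9, 'tcp_pos': [0.5158, 0.095, 0.0251], 'orientation': [-1.5646, 0.1697, -0.1623], 'contact_force': [-9.0157, 0.7783, 5.2475], 'grip_width': -0.0, 'joints': [-0.4844, 0.5432, 0.2327, 2.0709, -0.231, 0.5559, 1.2728]}
```

View pics/scene18c.png

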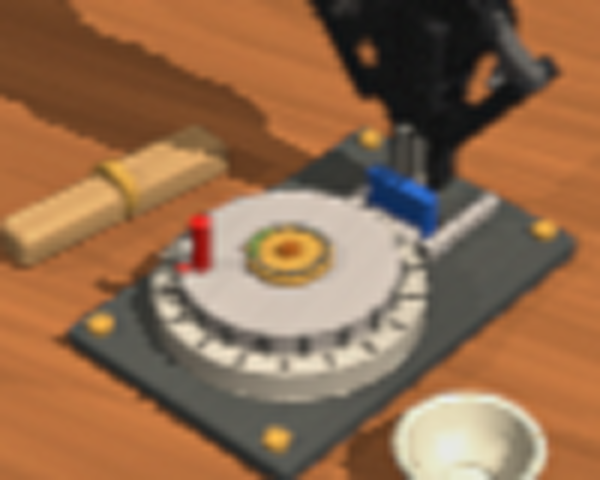

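The force rises while the position stalls, which suggests the end stop. I'll retreat and verify the travel from the pictures.

Call:
send_rows(
  rows="-0.003 0.0006 0 0 0 0;-0.006 0.0012 0 0 0 0;-0.01 0.002 0 0 0 0;-0.01 0.002 0.005 0 0 0;0 0 0.02 0 0 0;0 0 0.03 0 0 0;0 0 0.03 0 0 0;0 0 0.03 0 0 0;-0.02 0.01 0.01 0 0 0;-0.02 0.02 0 0 0 0;0 0 0 0 0 0;0 0 0 0 0 0",
)

```text
clock: 26.15
tcp_pos: [0.4486, 0.1307, 0.1506]
orientation: [-1.564, 0.165, -0.166]
contact_force: [0.3, 0.7, -0.7]
grip_width: -0.0002
```

```bash
python3 look.py 19 scene wrist top; python3 crop.py 19 s
python3 - <<'E'
from h import *
s=pickle.load(open("f19.pkl","rb"))["scene"]
g=lambda p:onz(s,(220+(p[0]+.5)/6-.5,170+(p[1]+.5)/6-.5),.038)
a=[g((393,150)),g((460,187))];b=[g((368,170)),g((436,205))]
ex=np.array([np.cos(.21),-np.sin(.21),0])
for i in(0,1):print((b[i]-a[i]),(b[i]-a[i])@ex)
E
```

```text
{'clock': 26.15, 'tcp_pos': [0.4486, 0.1307, 0.1506], 'orientation': [-1.5638, 0.1648, -0.1655], 'contact_force': [0.3292, 0.7253, -0.7473], 'grip_width': -0.0002, 'joints': [-0.6819, 0.2453, 0.3065, 2.1342, -0.1054, 0.7751, 1.0518]}
[ 0.01888939 -0.00289132  0.        ] 0.019077134369511268
[ 0.01685413 -0.00353141  0.        ] 0.017220019529935827
```

View pics/scene19c.png

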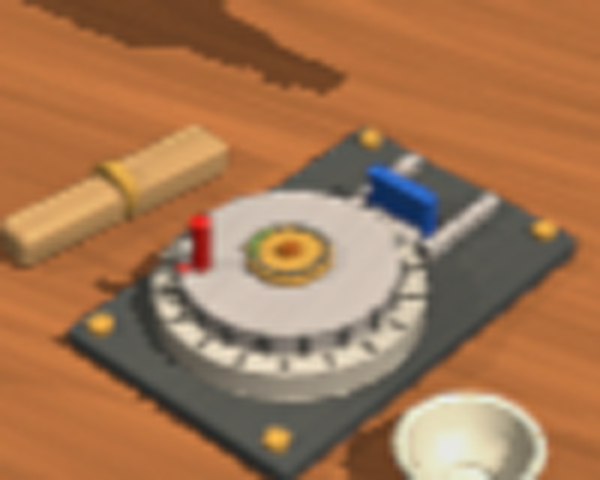

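View pics/wrist19.png

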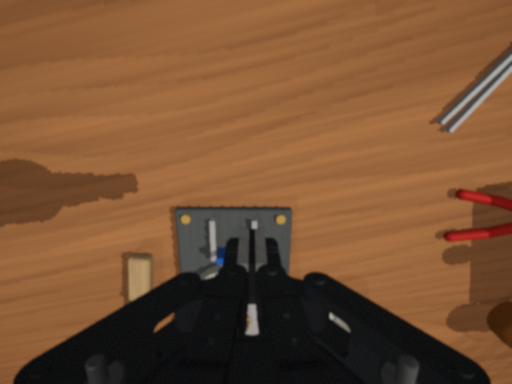

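View pics/scene19.png

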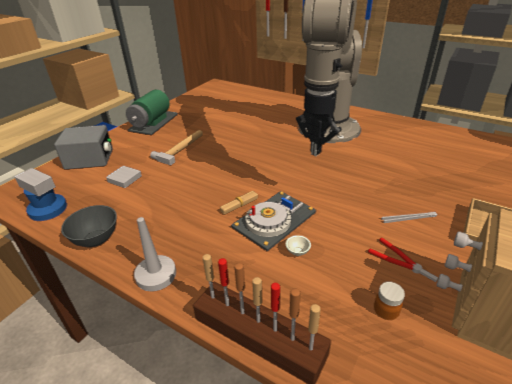

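The slide travelled about 18 mm to its stop. The peg is still at the fourth-stop position, the bystanders look unmoved, and the arm is clear. Handing in.

```bash
python3 -c "
from bench import r
print(abs(r.get_obs()['qvel']).max());print(r.hand_in())"
```

```text
0.004951997474081321
the job is handed in; nothing more can be done
None
```

I turned the dial four clicks clockwise, pushed the blue slide home against its stop, withdrew the arm and handed the job in; it reports no verdict.

- **Dial:** I pushed the peg with the shut fingers, one click at a time, and checked each snap in the wrist picture. With the arm clear, the peg's pixel in the scene view (252.9, 206.2) matched the fourth-stop prediction (253.0, 206.1). A direct angle estimate put the peg at -48° instead of -40°. I put that down to coarse pixels, because a fifth stop would be at -60°.
- **First push attempt:** My first try with a straight push rubbed sideways on the peg at about 9 N. I stopped before the crest and the dial fell back to its starting stop. I then pushed along the arc, and the readings I took, between moves, stayed below 3 N.
- **Slide:** It moved at about 2 N, then stalled while the force rose to about 9 N (plus 5 N upwards) at the end stop. The scene picture gives 17–19 mm of travel.
- **Bystanders:** The dish, clamp, pliers, tweezers, block, hammer and jar looked unmoved in the last picture, though I did not measure them.
- **Finish:** The arm ended clear and still at 26 s of the 72 s allowed.
- **Calibration:** The cameras disagreed by about 4 mm on where the dial's axis lies along x. I took a value close to the wrist camera's and relied on contact.

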